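# Set the burr gap of a sample mill

### The arm

A 7-joint arm with a two-finger parallel gripper is mounted at the origin on the work surface. World frame = base frame: x ahead of the robot, y to its left, z up, the work surface at z = 0. Lengths are in m, angles in rad, forces in N, time in s.
With the tool pointing down it reaches from about 0.35 to 0.9 m from the base axis. Payload 19.9 kg.
Tool frame: the origin (TCP) lies at the very end of the fingers, on their centre line; the grasp point (between the pads) lies 19 mm behind it; z points along the fingers, y is the line along which they close (so a half turn about z gives the same grasp; the last joint's range is limited). The gripper opens to 85 mm and grips with 20 to 120 N. Pads are 22 mm wide; open, the fingers measure 114 mm over their backs; the gripper's body (76 mm by 85 mm) begins 54 mm behind the grasp point. The pads swing forward as they close: fully open they stand 13 mm farther back than shut.
Start: joints at [-1.192, 0.417, -0.01, 1.614, 0.005, 1.111, -0.053], TCP at [0.255, 0.57, 0.231] pointing down, gripper open.
Joint ranges: [-2.81, 2.81], [-0.39, 2.02], [-1.27, 1.25], [0.06, 2.57], [-1.19, 4.33], [0.19, 2], [-2.82, 2.82]. Speed limits (rad/s): [1.89, 1.89, 2.39, 2.39, 3.01, 3.01, 3.01].

### API

Orientations are given as a unit quaternion [w, x, y, z].
In Python, from station import robot gives the robot as it stands. The module is installed in compiled form; this text tells all that it offers.
- The arm moves only by the shell command python3 -m inch 'ROWS' [FORCE]. ROWS is a JSON list of rows, 1 to 8 of them, each of 7 numbers: the finger opening in m, then dx, dy, dz in m, then a rotation vector rx, ry, rz in rad; each row shifts and turns the commanded pose from where the row before left it, along the tool's axes as they then stand; what a row does not reach is not made up. A row lasts 1/12 s, in which the tool goes at most 0.0417 m and 0.125 rad, less where a joint would pass 70% of its speed; a pose out of reach is approached as far as the arm can. The fingers move at their own pace and stop on an object; FORCE is the grip in N (left out, the last holds). Time passes only in rows, so rows that do not move let the fingers close. It prints the time, the measured TCP pose, the force, the opening and the grip force at its end.
- robot.read_state(): the state, without advancing time (a new reading comes with each control period).
- robot.get_image(name): name is "side" or "top" or "wrist"; returns the picture (400x640x3 uint8, red, green, blue); there is no depth.
- robot.camera_info(name): a dict with "intrinsics" (3x3 intrinsics, pixels), "R" (3x3) and "t" (3): a world point X has camera coordinates R X + t. Camera axes: x right, y down, z forward; pixel columns grow to the right and rows downward; lengths in m; the calibration is good to about 2 mm. A picture is of the moment at which its call begins: read the wrist's pose just before it. camera_info takes no time and is no camera call; for the wrist camera it gives the pose at the moment of the call.
- robot.sign_off(): hands the job in; it is judged then, once.
Trained networks look in the newest picture that a camera, given by its name, has taken for a name from the list of things; names that differ only in an ending like _2 or _b are one class to them, and where a whole thing is asked for, a point or a joint stands for the part that bears it (a point fixed in the world has none). Each returns a list of dicts, best first, with "conf" (0 to 1); they miss things now and then, are a little off and sometimes report something else, mostly with a low value. They report only what shows in the picture. A call takes as long as a camera call.
- robot.recognise(camera, thing): "at" ([x, y, z] in m, in world coordinates, good to about 4 mm: the middle of the surface that is visible of it).
The state is a dict: "t": time; "joints": joint angles; "dq": joint speeds; "tau": joint torques, N m; "position": TCP position; "orientation": TCP orientation; "wrist_force": force on the tool from outside, world axes, zero at the start; "moment": the same for the moment, N m; "gripper_width": finger opening in m; "finger_force": force on a finger pad.
Only numpy, scipy, OpenCV 4.12 (cv2) and the standard library are available. Lean on these libraries where they do the work, as an engineer would, in place of code of your own. Each camera call takes 0.05 s, during which the arm holds its last target. There are 200 camera calls.

### The job

Set the gap of the cream sample mill: turn its black adjustment ring gently clockwise (seen from above) until you feel the burrs touch and firm up, never forcing them, then back it off four clicks anticlockwise. Then swing the red lock lever fully clockwise to lock the setting; only the ring may carry the red pointer round (do not touch it yourself), and leave the cup and the other things on the bench where they are.

Things in the scene. Friction and masses are not known exactly. Their poses are not given: they have to be found in the camera images.
- mill: Cream bench mill fixed to the table, 170 (x) x 280 (y) mm, flat deck 110 mm above the table. Origin under its centre; z up, spout at its -x side, sticking out 35 mm with a cup below. Ring axis at mill x 0, y +50 mm; lever post at x 0, y -75 mm.
- ring: Adjustment ring: black upright cylinder, 58 mm diameter, 121 to 157 mm above the table. Grip across its diameter at any yaw. Origin on its axis at the underside, z up, x to its white mark. Clockwise from above closes the gap. 24 clicks a turn (0.262 rad each, 0.07 N m to pass one, friction 0.015 N m); let go, it settles in the nearest click. Starts 0.4 to 1.35 rad before the touch.
- pointer: Flat red pointer under the ring, reaching 59 mm from the ring's axis, 4 mm thick, top 118 mm above the table. Origin on the axis, z up, x along it. Starts clockwise ahead of the ring's white mark; the ring turning clockwise carries it along in line with the mark. When the ring turns back it stays, marking the farthest point reached.
- lower_burr: Lower burr, hidden below the ring, fixed. Origin on the ring's axis, 85 mm above the table. Where the burrs touch (a click position or up to 0.02 rad past it) differs every time and shows in no pose. From there torque rises by some 10 N m per rad (sprung burr): 0.25 N m above the clicks is firm touch, 0.65 N m is forcing. The burrs' push acts 30 mm from the axis.
- lock (a joint): Lock lever angle: 0 to 0.25 rad at the start (unlocked), grows clockwise from above to the stop at 1.3 rad. Turns about the vertical axis of its post, stiff by 0.06 N m, stays where left. At 0 the arm lies along the mill's +x.
- lock_grip (a point): Centre of the red upright knob at the end of the lock lever's arm: 17 mm diameter, 30 mm high, from 124 to 154 mm above the table; this point is 142 mm above the table and 50 mm from the lever's pivot.
- cup: Open steel cup, 60 mm wide, 40 mm high, below the mill's spout. Origin under its centre.
- puck_black: Black round specimen mount, 32 mm diameter, 20 mm high. Origin under its centre.
- puck_red: Dark red round specimen mount, 32 mm diameter, 20 mm high. Origin under its centre.
- wash_bottle: White bottle with a red cap, 60 mm diameter, 150 mm high. Origin under its centre.
- paste_jar: Amber jar with a black cap, 52 mm diameter, 50 mm high. Origin under its centre.
- brush: Hand brush lying on the bench. Origin under its middle.
- dish: Shallow glass dish, 90 mm wide, 20 mm high. Origin under its centre.

How it is judged:
On the way, in this order (a step that is already met when the one before it is completed fails the run):
1. the burrs are firmly in touch: at least 11 N between ring and lower burr, for 0.2 s (contact force between ring and lower_burr above 11 N), for 0.2 s.
2. the ring is backed off four clicks from the touch and at rest (angle between the x axis of ring and the x axis of pointer, either way round between 0.98 and 1.26 rad and angular speed of ring below 0.1 rad/s), for 0.3 s.
3. the lock lever is swung over (value of joint lock above 1.1 rad), for 0.2 s.
At the end, for the whole second after the job is handed in: The ring rests four clicks back from the touch (its white mark 0.98 to 1.26 rad anticlockwise of the red pointer, which three or five clicks would miss), the lock lever stands at 1.1 rad or more (angle between the x axis of ring and the x axis of pointer, either way round between 0.98 and 1.26 rad and angular speed of ring below 0.05 rad/s and value of joint lock above 1.1 rad).
It fails at once if the burrs are forced together: more than 28 N between ring and lower burr (contact force between ring and lower_burr above 28 N).
It fails at once if the robot touches the red pointer (contact force between pointer and the fingers above 0.5 N or contact force between pointer and the arm above 0.5 N).
It fails at once if the setting is locked before the ring has been backed off four clicks (value of joint lock above 1.1 rad and not (angle between the x axis of ring and the x axis of pointer, either way round between 0.98 and 1.26 rad)).
It fails at once if a thing on the bench is moved by more than 30 mm (distance of any of cup, puck_black, puck_red, wash_bottle, paste_jar, brush, dish from where it was at the start of the episode above 0.03 m).
It also fails if it takes over 72 s, if anything falls off the work surface, if the arm or the gripper's body presses on something with over 40 N, if the wrist force passes 120 N, or if a joint passes its speed limit or range.

## Working session

There is one attempt and no reset: what is moved stays moved. The work goes in short steps, Python scripts to look and compute and a shell command to move; the robot and the scene stay as the last step left them, time stands still between calls to the robot, and variables do not carry over. Pictures are saved under pics/ and viewed, at most 10 in all, crops included, and the job is handed in when it is done.

```bash
mkdir -p pics
python3 - <<'E'
from station import robot
import cv2
s=robot.read_state();print({k:(v if isinstance(v,(int,float)) else [round(float(x),3) for x in v]) for k,v in s.items()})
for c in ("top","side"):
    im=robot.get_image(c);cv2.imwrite(f"pics/{c}.png",im[:,:,::-1])
    for n in ("mill","ring","pointer","lock","lock_grip","cup"):
        print(c,n,[(d["conf"],[round(float(x),4) for x in d["at"]]) for d in robot.recognise(c,n)[:2]])
E
```

```text
{'t': 0.0, 'joints': [-1.192, 0.418, -0.01, 1.614, 0.005, 1.111, -0.053], 'dq': [-0.0, -0.0, 0.001, -0.002, -0.001, 0.0, -0.0], 'tau': [0.0, -86.444, 0.679, -43.49, 0.019, 0.007, -0.0], 'position': [0.255, 0.57, 0.231], 'orientation': [-0.0, 0.209, 0.978, -0.001], 'wrist_force': [0.008, -0.56, 0.091], 'moment': [0.02, 0.015, -0.008], 'finger_force': 0.0, 'gripper_width': 0.08568967806731728}
top mill [(0.68, [0.564, -0.0305, 0.1072])]
top ring [(0.54, [0.5858, 0.0104, 0.1589])]
top pointer [(0.48, [0.5837, 0.0052, 0.1149]), (0.21, [0.4642, -0.3517, 0.1])]
top lock [(0.69, [0.584, 0.0121, 0.1602]), (0.19, [0.5326, 0.4585, 0.0133])]
top lock_grip [(0.63, [0.5843, 0.0137, 0.1571])]
top cup [(0.52, [0.4637, 0.0595, 0.0033])]
side mill [(0.88, [0.5439, -0.0701, 0.1051])]
side ring [(0.98, [0.5773, -0.0009, 0.1571])]
side pointer [(0.51, [0.5719, -0.0114, 0.1185])]
side lock [(0.63, [0.5638, -0.1204, 0.1311])]
side lock_grip [(0.6, [0.5652, -0.1213, 0.1335]), (0.59, [0.5751, 0.003, 0.1578])]
side cup [(0.56, [0.4646, 0.0631, 0.0254])]
```

View pics/top.png

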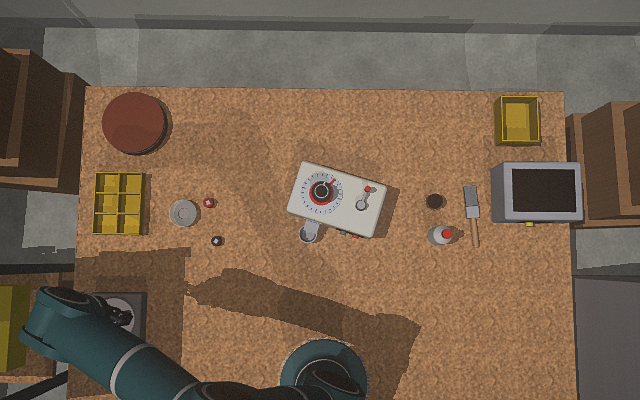

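View pics/side.png

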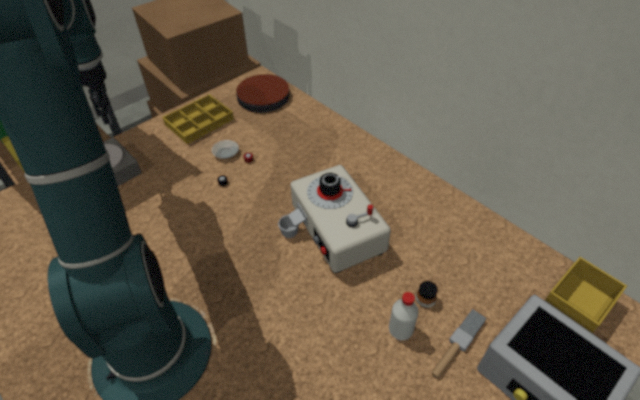

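The top picture shows the mill at about (337,200), with the ring at (321,191), the pointer towards (335,180), the lever post at (362,205) and the knob at (368,188). I'll enlarge both views to refine these.

```bash
cat > h.py <<'E'
import numpy as np, cv2
from station import robot
def px2w(c,u,v,z,info=None):
    i=info or robot.camera_info(c);K,R,t=map(np.array,(i["intrinsics"],i["R"],i["t"]))
    d=R.T@np.linalg.solve(K,[u,v,1.]);o=-R.T@t
    return o+d*(z-o[2])/d[2]
def w2px(c,X,info=None):
    i=info or robot.camera_info(c);p=np.array(i["intrinsics"])@(np.array(i["R"])@X+np.array(i["t"]));return p[:2]/p[2]
E
python3 - <<'E'
import cv2,numpy as np
a=cv2.imread("pics/top.png")[155:245,280:395];b=cv2.imread("pics/side.png")[160:270,280:395]
a=cv2.resize(a,(575,450),interpolation=cv2.INTER_CUBIC);cv2.imwrite("pics/topc.png",a)
E
```

```text
(no output)
```

View pics/topc.png

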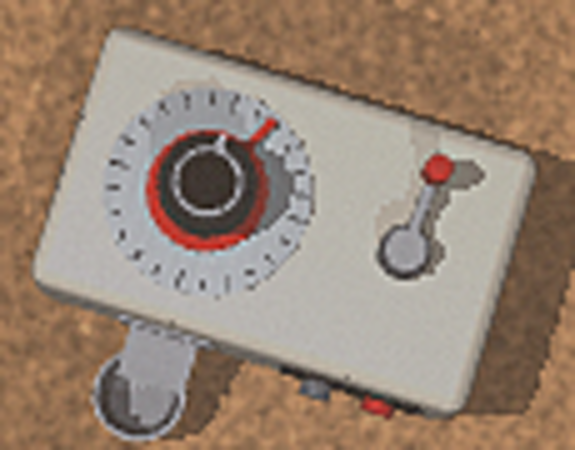

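The crop shows the ring top at (207,181), its white mark at about (222,140), the pointer tip at (272,123), the post at (404,247), the knob at (438,168) and the dial centre at (210,193).

```bash
python3 - <<'E'
from h import *
P={"ringtop":(207,181,.157),"dial":(210,193,.110),"knob":(438,168,.154),"post":(405,246,.13),"ptip":(273,122,.118),"mark":(221,140,.157),
"c1":(110,28,.11),"c2":(535,155,.11),"c3":(455,412,.11),"c4":(35,275,.11)}
W={k:px2w("top",280+(u+.5)/5-.5,155+(v+.5)/5-.5,z) for k,(u,v,z) in P.items()}
for k,w in W.items():print(k,w.round(4))
c=sum(W[k] for k in("c1","c2","c3","c4"))/4;e=W["c1"]-W["c2"]+W["c4"]-W["c3"]
yaw=np.arctan2(-e[0],e[1]);Y=np.array([-np.sin(yaw),np.cos(yaw)]);X=np.array([np.cos(yaw),np.sin(yaw)])
print("centre",c,"yaw",yaw,"ring",c[:2]+.05*Y,"post",c[:2]-.075*Y)
for r in [W["ringtop"][:2],c[:2]+.05*Y]:
  for k in("ptip","mark"):
    d=W[k][:2]-r;print(k,np.hypot(*d),np.arctan2(d[1],d[0]))
  for lo in(0,.1,.25): 
    p=r-.125*Y;a=yaw-lo;print("knob at lock",lo,p+.05*np.array([np.cos(a),np.sin(a)]))
info=robot.camera_info("side")
print("side ring proj",w2px("side",np.r_[W["ringtop"][:2],.157]), "knob",w2px("side",np.r_[W["knob"][:2],.154]))
E
python3 -c "
import cv2
b=cv2.imread('pics/side.png')[160:270,280:395];cv2.imwrite('pics/sidec.png',cv2.resize(b,(575,550),interpolation=cv2.INTER_CUBIC))"
```

```text
ringtop [0.5882 0.0145 0.157 ]
dial [0.5874 0.0126 0.11  ]
knob [ 0.5977 -0.1222  0.154 ]
post [ 0.5538 -0.1046  0.13  ]
ptip [ 0.6301 -0.0252  0.118 ]
mark [0.6127 0.0064 0.157 ]
c1 [0.6886 0.0748 0.11  ]
c2 [ 0.6127 -0.1855  0.11  ]
c3 [ 0.4555 -0.1364  0.11  ]
c4 [0.5362 0.1181 0.11  ]
centre [ 0.57326894 -0.03226625  0.11      ] yaw -0.29543964647984544 ring [0.58782697 0.01556746] post [ 0.55143191 -0.10401682]
ptip 0.05773326571855538 -0.7580523188032001
mark 0.025815923776978732 -0.31685849416517053
knob at lock 0 [ 0.5996463 -0.1196865]
knob at lock 0.1 [ 0.59795396 -0.12438917]
knob at lock 0.25 [ 0.59455756 -0.13106817]
ptip 0.058776512552740724 -0.767333895429058
mark 0.02654060036858344 -0.35219653504805637
knob at lock 0 [ 0.59926562 -0.11857484]
knob at lock 0.1 [ 0.59757327 -0.12327752]
knob at lock 0.25 [ 0.59417687 -0.12995652]
side ring proj [329.00982537 178.93210625] knob [368.75990704 205.25227999]
```

View pics/sidec.png

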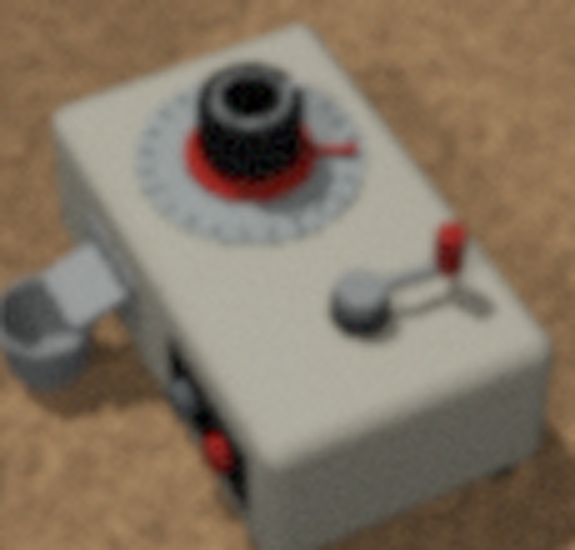

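The side view agrees: the ring top at (329,178) reprojects within a pixel. The ring axis is about (0.588, 0.015), and the knob is at (0.598,-0.122). Next I move over the ring, keeping the tool yaw.

```bash
r='[0.085,-0.0332,-0.0232,0,0,0,0]'; python3 -m inch '[[0.085,-0.0332,-0.0232,0,0,0,0],[0.085,-0.0332,-0.0232,0,0,0,0],[0.085,-0.0332,-0.0232,0,0,0,0],[0.085,-0.0332,-0.0232,0,0,0,0],[0.085,-0.0332,-0.0232,0,0,0,0],[0.085,-0.0332,-0.0232,0,0,0,0],[0.085,-0.0332,-0.0232,0,0,0,0],[0.085,-0.0332,-0.0232,0,0,0,0]]' 30
python3 -m inch '[[0.085,-0.0332,-0.0232,0,0,0,0],[0.085,-0.0332,-0.0232,0,0,0,0],[0.085,-0.0332,-0.0232,0,0,0,0],[0.085,-0.0332,-0.0232,0,0,0,0],[0.085,-0.0332,-0.0232,0,0,0,0],[0.085,-0.0332,-0.0232,0,0,0,0],[0.085,-0.0332,-0.0232,0,0,0,0],[0.085,0,0,0,0,0,0]]'
cat > st.py <<'E'
from h import *
from scipy.spatial.transform import Rotation as Ro
import sys
s=robot.read_state();q=s["orientation"];R=Ro.from_quat([q[1],q[2],q[3],q[0]]).as_matrix();p=np.array(s["position"])
print("t",round(s["t"],2),"p",p.round(4),"yaw_y",round(np.arctan2(R[1,1],R[0,1]),4),"zax",R[:,2].round(3),"w",round(s["gripper_width"],4),"F",np.round(s["wrist_force"],2),"M",np.round(s["moment"],3),"ff",round(float(s["finger_force"]),1),"j",np.round(s["joints"],2))
if len(sys.argv)>3:
    print("to target, tool axes",(R.T@(np.array(list(map(float,sys.argv[1:4])))-p)).round(4))
E
python3 st.py .588 .015 .22
```

```text
t: 1.37
position: [0.4226, 0.2907, 0.2316]
orientation: [0.0, 0.209, 0.978, 0.0]
wrist_force: [1.5, 0.5, -0.1]
gripper_width: 0.0846
finger_force: 0.0
t: 2.03
position: [0.5703, 0.0415, 0.2315]
orientation: [0.001, 0.213, 0.977, -0.001]
wrist_force: [0.3, -1.7, -0.3]
gripper_width: 0.0849
finger_force: 0.0
t 2.03 p [0.5703 0.0415 0.2315] yaw_y 1.1417 zax [ 0.002 -0.003 -1.   ] w 0.0849 F [ 0.28 -1.73 -0.35] M [-0.049  0.03  -0.031] ff 0.0 j [-0.37  0.33  0.31  1.76 -0.11  1.07  1.11]
to target, tool axes [-0.0271 -0.0167  0.0116]
```

```bash
python3 -m inch '[[0.085,-0.0271,-0.0167,0,0,0,0],[0.085,0,0,0,0,0,0],[0.085,0,0,0,0,0,0],[0.085,0,0,0,0,0,0]]' >/dev/null
python3 st.py .588 .015 .125
python3 - <<'E'
from h import *
i=robot.camera_info("wrist");im=robot.get_image("wrist");cv2.imwrite("pics/w1.png",im[:,:,::-1])
for n in("ring","pointer","lock_grip"):print(n,[(d["conf"],np.round(d["at"],4)) for d in robot.recognise("wrist",n)[:2]])
for n,X in {"ring":(.588,.015,.157),"dial":(.588,.015,.110),"knob":(.598,-.122,.154)}.items():print(n,w2px("wrist",np.array(X),i).round(1))
np.save("wi.npy",i,allow_pickle=True)
E
```

```text
t 2.37 p [0.5854 0.0235 0.2312] yaw_y 1.1501 zax [-0.  0. -1.] w 0.0845 F [-0.19  0.49  1.02] M [0.041 0.025 0.025] ff 0.0 j [-0.34  0.36  0.31  1.72 -0.12  1.08  1.16]
to target, tool axes [-0.0059 -0.0067  0.1062]
ring [(0.76, array([0.5807, 0.0181, 0.1597])), (0.17, array([0.4554, 0.062 , 0.0221]))]
pointer [(0.69, array([0.5613, 0.0259, 0.1178])), (0.63, array([0.5801, 0.0176, 0.1614]))]
lock_grip [(0.87, array([ 0.5679, -0.115 ,  0.1314]))]
ring [312.5 217.5]
dial [313.9 198. ]
knob [167.2 289.3]
```

View pics/w1.png

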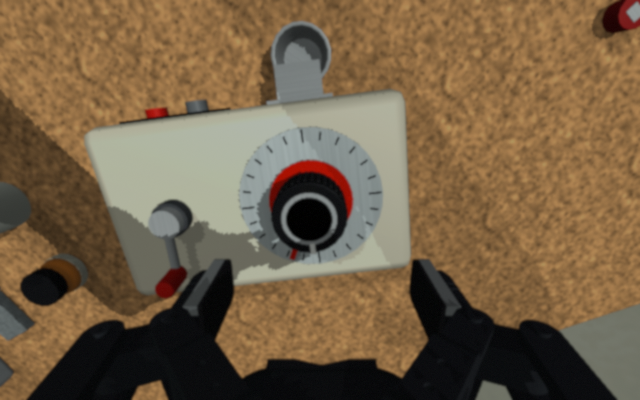

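The wrist view shows the ring top at (309,217), against a prediction of (312.5,217.5), and the knob top at about (165,288), as predicted.

```bash
python3 - <<'E'
from h import *
i=np.load("wi.npy",allow_pickle=True).item()
print(px2w("wrist",309,217,.157,i),px2w("wrist",311,196,.110,i),px2w("wrist",165,287,.154,i))
E
python3 st.py .588 .0155 .16
```

```text
[0.58658475 0.01274247 0.157     ] [0.58522302 0.01342169 0.11      ] [ 0.59535327 -0.12240009  0.154     ]
t 2.57 p [0.5854 0.0239 0.2314] yaw_y 1.1512 zax [ 0.  0. -1.] w 0.0851 F [ 1.   -0.01  0.49] M [-0.001  0.006 -0.004] ff 0.0 j [-0.34  0.36  0.31  1.72 -0.12  1.08  1.16]
to target, tool axes [-0.0058 -0.0067  0.0714]
```

```bash
python3 -m inch '[[0.085,-0.0055,-0.0084,0,0,0,0],[0.085,0,0,0.03,0,0,0],[0.085,0,0,0.03,0,0,0],[0.085,0,0,0.02,0,0,0],[0.085,0,0,0.02,0,0,0],[0.085,0,0,0.006,0,0,0],[0.085,0,0,0,0,0,0],[0.085,0,0,0,0,0,0]]' >/dev/null
python3 st.py .587 .014 .125
```

```text
t 3.23 p [0.5876 0.0128 0.1261] yaw_y 1.1498 zax [ 0.001 -0.    -1.   ] w 0.085 F [ 0.32 -0.34  0.52] M [-0.017 -0.003 -0.015] ff 0.0 j [-0.3   0.48  0.29  1.81 -0.17  0.87  1.22]
to target, tool axes [0.001  0.0008 0.0011]
```

```bash
python3 -m inch '[[0.07,0,0,0,0,0,0],[0.062,0,0,0,0,0,0],[0.06,0,0,0,0,0,0]]' 25 >/dev/null
python3 st.py
python3 -m inch '[[0.05,0,0,0,0,0,0],[0.05,0,0,0,0,0,0],[0.05,0,0,0,0,0,0],[0.05,0,0,0,0,0,0],[0.05,0,0,0,0,0,0]]' 25 >/dev/null
python3 st.py
```

```text
t 3.48 p [0.5877 0.0132 0.1263] yaw_y 1.15 zax [ 0.001  0.    -1.   ] w 0.0602 F [ 0.22 -0.1   0.51] M [-0.027  0.02  -0.022] ff 0.0 j [-0.3   0.48  0.29  1.81 -0.17  0.87  1.22]
t 3.9 p [0.5874 0.0124 0.1264] yaw_y 1.1494 zax [ 0.001 -0.001 -1.   ] w 0.0576 F [-6.39 -4.27 11.41] M [-0.925  1.164  0.052] ff 24.6 j [-0.3   0.48  0.29  1.81 -0.17  0.87  1.22]
```

```bash
python3 -m inch '[[0.05,0.0005,-0.0008,-0.0008,0,0,0],[0.05,0,0,0,0,0,0],[0.05,0,0,0,0,0,0]]' >/dev/null
python3 st.py
python3 -m inch '[[0.05,0,0,0,0,0,0.04],[0.05,0,0,0,0,0,0.04],[0.05,0,0,0,0,0,0.04],[0.05,0,0,0,0,0,0]]' >/dev/null
python3 st.py
```

```text
t 4.15 p [0.5873 0.0123 0.1267] yaw_y 1.1499 zax [ 0.002 -0.    -1.   ] w 0.0572 F [ 5.74 -1.5  -3.51] M [-0.585 -1.127  0.074] ff 31.9 j [-0.3   0.48  0.29  1.81 -0.17  0.87  1.22]
t 4.48 p [0.5872 0.0124 0.1267] yaw_y 1.0271 zax [ 0.002 -0.    -1.   ] w 0.0566 F [ 5.29 -2.39 -2.46] M [-0.522 -1.07  -0.082] ff 32.1 j [-0.32  0.48  0.32  1.81 -0.19  0.87  1.11]
```

```bash
cat > m.py <<'E'
from h import *
s=robot.read_state();q=s["orientation"]
a=-2*np.arctan2(q[1],q[2]);  # tool y angle from pi/2
print(round(s["t"],2),"yaw",round(np.pi/2+a if q[2]*1>0 else np.pi/2+a,4),"Mz",round(s["moment"][2],3),"F",np.round(s["wrist_force"],1),"ff",round(float(s["finger_force"]),1),"tau7",round(s["tau"][6],3))
E
python3 m.py
python3 -m inch '[[0.05,0,0,0,0,0,0.04],[0.05,0,0,0,0,0,0.04]]' >/dev/null;python3 m.py
python3 -m inch '[[0.05,0,0,0,0,0,0.04],[0.05,0,0,0,0,0,0.04]]' >/dev/null;python3 m.py
python3 -m inch '[[0.05,0,0,0,0,0,0.02],[0.05,0,0,0,0,0,0]]' >/dev/null;python3 m.py
python3 -m inch '[[0.05,0,0,0,0,0,0.02],[0.05,0,0,0,0,0,0]]' >/dev/null;python3 m.py
python3 -m inch '[[0.05,0,0,0,0,0,0.02],[0.05,0,0,0,0,0,0]]' >/dev/null;python3 m.py
python3 -m inch '[[0.05,0,0,0,0,0,0.02],[0.05,0,0,0,0,0,0]]' >/dev/null;python3 m.py
```

```text
4.48 yaw 1.0271 Mz -0.082 F [ 5.3 -2.4 -2.5] ff 32.1 tau7 -1.159
4.65 yaw 0.9482 Mz -0.023 F [ 5.9 -1.7 -3.1] ff 32.0 tau7 1.672
4.82 yaw 0.868 Mz 0.086 F [ 5.3 -2.5 -3.3] ff 32.1 tau7 1.283
4.98 yaw 0.8483 Mz -0.033 F [ 6.5 -2.6 -3.3] ff 32.1 tau7 -0.743
5.15 yaw 0.8286 Mz -0.056 F [ 6.2 -2.8 -2.8] ff 32.1 tau7 -0.444
5.32 yaw 0.8085 Mz 0.025 F [ 5.4 -1.9 -3. ] ff 32.1 tau7 -0.444
5.48 yaw 0.7886 Mz -0.06 F [ 5.3 -2.5 -2.9] ff 32.1 tau7 -0.454
```

```bash
cat >> m.py <<'E'
import sys
sys.exit(1 if s["moment"][2]>0.2 else 0)
E
go(){ python3 m.py; }
python3 -m inch '[[0.05,0,0,0,0,0,0.02],[0.05,0,0,0,0,0,0]]' >/dev/null;go && 
python3 -m inch '[[0.05,0,0,0,0,0,0.02],[0.05,0,0,0,0,0,0]]' >/dev/null;go && 
python3 -m inch '[[0.05,0,0,0,0,0,0.02],[0.05,0,0,0,0,0,0]]' >/dev/null && go && 
python3 -m inch '[[0.05,0,0,0,0,0,0.02],[0.05,0,0,0,0,0,0]]' >/dev/null && go && 
python3 -m inch '[[0.05,0,0,0,0,0,0.02],[0.05,0,0,0,0,0,0]]' >/dev/null && go && 
python3 -m inch '[[0.05,0,0,0,0,0,0.02],[0.05,0,0,0,0,0,0]]' >/dev/null && go && 
python3 -m inch '[[0.05,0,0,0,0,0,0.02],[0.05,0,0,0,0,0,0]]' >/dev/null && go && 
python3 -m inch '[[0.05,0,0,0,0,0,0.02],[0.05,0,0,0,0,0,0]]' >/dev/null && go && 
python3 -m inch '[[0.05,0,0,0,0,0,0.02],[0.05,0,0,0,0,0,0]]' >/dev/null && go && 
python3 -m inch '[[0.05,0,0,0,0,0,0.02],[0.05,0,0,0,0,0,0]]' >/dev/null && go && 
python3 -m inch '[[0.05,0,0,0,0,0,0.02],[0.05,0,0,0,0,0,0]]' >/dev/null && go && 
python3 -m inch '[[0.05,0,0,0,0,0,0.02],[0.05,0,0,0,0,0,0]]' >/dev/null && go && 
python3 -m inch '[[0.05,0,0,0,0,0,0.02],[0.05,0,0,0,0,0,0]]' >/dev/null && go && 
python3 -m inch '[[0.05,0,0,0,0,0,0.02],[0.05,0,0,0,0,0,0]]' >/dev/null && go && 
python3 -m inch '[[0.05,0,0,0,0,0,0.02],[0.05,0,0,0,0,0,0]]' >/dev/null && go && 
python3 -m inch '[[0.05,0,0,0,0,0,0.02],[0.05,0,0,0,0,0,0]]' >/dev/null && go
```

```text
5.65 yaw 0.7686 Mz -0.087 F [ 4.8 -1.5 -2.3] ff 32.1 tau7 -0.401
5.82 yaw 0.7486 Mz -0.015 F [ 4.8 -1.6 -2.9] ff 32.1 tau7 -0.387
5.98 yaw 0.7285 Mz -0.101 F [ 4.7 -2.3 -2.6] ff 32.1 tau7 -0.364
6.15 yaw 0.7086 Mz -0.085 F [ 5.4 -1.9 -2.5] ff 32.1 tau7 -0.416
6.32 yaw 0.6887 Mz -0.039 F [ 6.  -1.9 -3.9] ff 32.1 tau7 -0.412
6.48 yaw 0.6687 Mz 0.087 F [ 5.9 -2.3 -2.6] ff 32.1 tau7 -0.514
6.65 yaw 0.6488 Mz 0.037 F [ 5.6 -3.1 -2. ] ff 32.1 tau7 -0.49
6.82 yaw 0.6286 Mz -0.03 F [ 4.9 -2.5 -2.1] ff 32.1 tau7 -0.494
6.98 yaw 0.6087 Mz 0.032 F [ 4.5 -2.  -2.5] ff 32.1 tau7 -0.474
7.15 yaw 0.5887 Mz -0.022 F [ 5.9 -3.1 -2.7] ff 32.1 tau7 -0.456
7.32 yaw 0.5687 Mz 0.021 F [ 6.2 -2.4 -3.3] ff 32.1 tau7 -0.451
7.48 yaw 0.5487 Mz -0.035 F [ 5.7 -3.  -2. ] ff 32.1 tau7 -0.454
7.65 yaw 0.5286 Mz 0.003 F [ 5.9 -2.5 -3. ] ff 32.1 tau7 -0.467
7.82 yaw 0.5086 Mz -0.068 F [ 6.2 -2.1 -3.2] ff 32.1 tau7 -0.413
7.98 yaw 0.4886 Mz -0.021 F [ 5.4 -1.7 -3.7] ff 32.1 tau7 -0.435
8.15 yaw 0.4685 Mz -0.055 F [ 4.6 -2.1 -3. ] ff 32.1 tau7 -0.398
```

```bash
sed -i 's/>0.2 else/>0.2 or s["tau"][6]<-0.65 else/' m.py
go(){ python3 m.py; }
python3 -m inch '[[0.05,0,0,0,0,0,0.02],[0.05,0,0,0,0,0,0]]' >/dev/null && go && 
python3 -m inch '[[0.05,0,0,0,0,0,0.02],[0.05,0,0,0,0,0,0]]' >/dev/null && go && 
python3 -m inch '[[0.05,0,0,0,0,0,0.02],[0.05,0,0,0,0,0,0]]' >/dev/null && go && 
python3 -m inch '[[0.05,0,0,0,0,0,0.02],[0.05,0,0,0,0,0,0]]' >/dev/null && go && 
python3 -m inch '[[0.05,0,0,0,0,0,0.02],[0.05,0,0,0,0,0,0]]' >/dev/null && go && 
python3 -m inch '[[0.05,0,0,0,0,0,0.02],[0.05,0,0,0,0,0,0]]' >/dev/null && go && 
python3 -m inch '[[0.05,0,0,0,0,0,0.02],[0.05,0,0,0,0,0,0]]' >/dev/null && go && 
python3 -m inch '[[0.05,0,0,0,0,0,0.02],[0.05,0,0,0,0,0,0]]' >/dev/null && go && 
python3 -m inch '[[0.05,0,0,0,0,0,0.02],[0.05,0,0,0,0,0,0]]' >/dev/null && go && 
python3 -m inch '[[0.05,0,0,0,0,0,0.02],[0.05,0,0,0,0,0,0]]' >/dev/null && go && 
python3 -m inch '[[0.05,0,0,0,0,0,0.02],[0.05,0,0,0,0,0,0]]' >/dev/null && go && 
python3 -m inch '[[0.05,0,0,0,0,0,0.02],[0.05,0,0,0,0,0,0]]' >/dev/null && go && 
python3 -m inch '[[0.05,0,0,0,0,0,0.02],[0.05,0,0,0,0,0,0]]' >/dev/null && go && 
python3 -m inch '[[0.05,0,0,0,0,0,0.02],[0.05,0,0,0,0,0,0]]' >/dev/null && go && 
python3 -m inch '[[0.05,0,0,0,0,0,0.02],[0.05,0,0,0,0,0,0]]' >/dev/null && go && 
python3 -m inch '[[0.05,0,0,0,0,0,0.02],[0.05,0,0,0,0,0,0]]' >/dev/null && go && 
python3 -m inch '[[0.05,0,0,0,0,0,0.02],[0.05,0,0,0,0,0,0]]' >/dev/null && go && 
python3 -m inch '[[0.05,0,0,0,0,0,0.02],[0.05,0,0,0,0,0,0]]' >/dev/null && go && 
python3 -m inch '[[0.05,0,0,0,0,0,0.02],[0.05,0,0,0,0,0,0]]' >/dev/null && go && 
python3 -m inch '[[0.05,0,0,0,0,0,0.02],[0.05,0,0,0,0,0,0]]' >/dev/null && go
```

```text
8.32 yaw 0.4486 Mz -0.105 F [ 6.4 -2.7 -2.5] ff 32.1 tau7 -0.378
8.48 yaw 0.4286 Mz -0.125 F [ 4.4 -3.1 -3.3] ff 32.1 tau7 -0.378
8.65 yaw 0.4087 Mz 0.02 F [ 4.8 -3.2 -2.5] ff 32.1 tau7 -0.507
8.82 yaw 0.3888 Mz -0.039 F [ 5.  -2.2 -2.7] ff 32.1 tau7 -0.518
8.98 yaw 0.3687 Mz 0.067 F [ 5.3 -2.5 -2.2] ff 32.1 tau7 -0.488
9.15 yaw 0.3487 Mz 0.048 F [ 4.9 -3.3 -4. ] ff 32.1 tau7 -0.461
9.32 yaw 0.3286 Mz -0.051 F [ 4.9 -2.7 -4. ] ff 32.1 tau7 -0.463
9.48 yaw 0.3087 Mz -0.016 F [ 5.3 -2.  -2. ] ff 32.1 tau7 -0.457
9.65 yaw 0.2886 Mz -0.061 F [ 5.9 -2.4 -2.5] ff 32.1 tau7 -0.456
9.82 yaw 0.2686 Mz 0.008 F [ 5.  -3.3 -1.9] ff 32.1 tau7 -0.465
9.98 yaw 0.2486 Mz -0.058 F [ 5.6 -2.4 -3.4] ff 32.1 tau7 -0.409
10.15 yaw 0.2286 Mz -0.04 F [ 5.5 -2.5 -1.7] ff 32.1 tau7 -0.43
10.32 yaw 0.2086 Mz -0.082 F [ 5.5 -2.3 -3.5] ff 32.1 tau7 -0.393
10.48 yaw 0.1886 Mz -0.046 F [ 5.7 -2.5 -2.4] ff 32.1 tau7 -0.371
10.65 yaw 0.1686 Mz -0.076 F [ 4.6 -3.5 -3. ] ff 32.1 tau7 -0.369
10.82 yaw 0.1487 Mz 0.036 F [ 6.  -2.3 -2.3] ff 32.1 tau7 -0.492
10.98 yaw 0.1288 Mz 0.032 F [ 4.6 -3.4 -2.9] ff 32.1 tau7 -0.518
11.15 yaw 0.1088 Mz 0.048 F [ 4.9 -2.2 -2.8] ff 32.1 tau7 -0.533
11.32 yaw 0.0889 Mz 0.098 F [ 4.8 -2.4 -3.2] ff 32.1 tau7 -0.581
11.48 yaw 0.0689 Mz 0.13 F [ 5.  -4.2 -2.6] ff 32.1 tau7 -0.674
```

```bash
sed -i 's/>0.2 or s\["tau"\]\[6\]<-0.65 else/>0.38 or s["tau"][6]<-0.85 else/' m.py; tail -1 m.py
go(){ python3 m.py; }
python3 -m inch '[[0.05,0,0,0,0,0,0.01],[0.05,0,0,0,0,0,0]]' >/dev/null && go && 
python3 -m inch '[[0.05,0,0,0,0,0,0.01],[0.05,0,0,0,0,0,0]]' >/dev/null && go && 
python3 -m inch '[[0.05,0,0,0,0,0,0.01],[0.05,0,0,0,0,0,0]]' >/dev/null && go && 
python3 -m inch '[[0.05,0,0,0,0,0,0.01],[0.05,0,0,0,0,0,0]]' >/dev/null && go
```

```text
sys.exit(1 if s["moment"][2]>0.38 or s["tau"][6]<-0.85 else 0)
11.65 yaw 0.0596 Mz 0.181 F [ 5.2 -2.3 -2.5] ff 32.1 tau7 -0.483
11.82 yaw 0.0496 Mz 0.361 F [ 4.  -2.7 -2. ] ff 32.1 tau7 -0.55
11.98 yaw 0.0397 Mz 0.294 F [ 4.8 -3.  -2.8] ff 32.1 tau7 -0.557
12.15 yaw 0.0298 Mz 0.477 F [ 5.3 -3.6 -2.9] ff 32.1 tau7 -0.629
```

```bash
for i in 1 2 3 4; do python3 -m inch '[[0.05,0,0,0,0,0,0]]' >/dev/null; python3 m.py; done
```

```text
12.23 yaw 0.0304 Mz 0.412 F [ 5.2 -3.4 -3.1] ff 32.1 tau7 -0.479
12.32 yaw 0.0304 Mz 0.427 F [ 4.5 -3.5 -3.5] ff 32.1 tau7 -0.415
12.4 yaw 0.0303 Mz 0.392 F [ 5.4 -2.2 -2.2] ff 32.1 tau7 -0.409
12.48 yaw 0.0304 Mz 0.395 F [ 6.  -2.6 -2.8] ff 32.1 tau7 -0.408
```

```bash
python3 -m inch '[[0.05,0,0,0,0,0,0.01],[0.05,0,0,0,0,0,0]]' >/dev/null; for i in 1 2 3 4; do python3 -m inch '[[0.05,0,0,0,0,0,0]]' >/dev/null; python3 m.py; done
```

```text
12.73 yaw 0.0203 Mz 0.393 F [ 5.2 -2.8 -3.4] ff 32.1 tau7 -0.482
12.82 yaw 0.0204 Mz 0.447 F [ 4.9 -3.3 -4.2] ff 32.1 tau7 -0.424
12.9 yaw 0.0203 Mz 0.385 F [ 5.2 -3.1 -2.9] ff 32.1 tau7 -0.418
12.98 yaw 0.0204 Mz 0.428 F [ 5.1 -3.2 -3.1] ff 32.1 tau7 -0.418
```

```bash
python3 -m inch '[[0.05,0,0,0,0,0,0],[0.05,0,0,0,0,0,0]]' 45 >/dev/null; python3 m.py;python3 -m inch '[[0.05,0,0,0,0,0,0]]' >/dev/null; python3 m.py;python3 -m inch '[[0.05,0,0,0,0,0,0.01],[0.05,0,0,0,0,0,0]]' >/dev/null; for i in 1 2 3 4; do python3 m.py; python3 -m inch '[[0.05,0,0,0,0,0,0]]' >/dev/null;  done
```

```text
13.15 yaw 0.0204 Mz 0.412 F [ 4.5 -2.7 -1.2] ff 48.1 tau7 -0.444
13.23 yaw 0.0205 Mz 0.406 F [ 5.3 -2.2 -1.3] ff 48.1 tau7 -0.444
13.4 yaw 0.0099 Mz 0.46 F [ 4.8 -2.8 -0.6] ff 48.0 tau7 -0.671
13.48 yaw 0.0103 Mz 0.443 F [ 4.1 -3.4 -1.6] ff 48.0 tau7 -0.499
13.57 yaw 0.0103 Mz 0.415 F [ 5.3 -2.7 -1. ] ff 48.0 tau7 -0.441
13.65 yaw 0.0104 Mz 0.411 F [ 4.5 -2.4 -1.4] ff 48.0 tau7 -0.435
```

```bash
python3 -m inch '[[0.05,0,0,0,0,0,0],[0.05,0,0,0,0,0,0]]' 70 >/dev/null; python3 m.py;python3 -m inch '[[0.05,0,0,0,0,0,0.01],[0.05,0,0,0,0,0,0]]' >/dev/null; for i in 1 2 3; do python3 m.py; python3 -m inch '[[0.05,0,0,0,0,0,0]]' >/dev/null;  done;python3 -m inch '[[0.05,0,0,0,0,0,0.01],[0.05,0,0,0,0,0,0]]' >/dev/null; for i in 1 2 3; do python3 m.py; python3 -m inch '[[0.05,0,0,0,0,0,0]]' >/dev/null;  done;python3 m.py
```

```text
13.9 yaw 0.0102 Mz 0.487 F [ 3.4 -3.1  5.2] ff 73.8 tau7 -0.457
14.07 yaw -0.0004 Mz 0.448 F [ 4.4 -4.1  4. ] ff 73.7 tau7 -0.693
14.15 yaw 0.0002 Mz 0.496 F [ 4.4 -3.3  4.2] ff 73.7 tau7 -0.522
14.23 yaw 0.0002 Mz 0.458 F [ 4.5 -3.6  3.6] ff 73.7 tau7 -0.464
14.48 yaw -0.0102 Mz 0.578 F [ 4.4 -3.4  3.7] ff 73.6 tau7 -0.8
14.57 yaw -0.0098 Mz 0.534 F [ 3.8 -3.2  3.2] ff 73.6 tau7 -0.622
14.65 yaw -0.0097 Mz 0.584 F [ 4.2 -3.1  3.4] ff 73.6 tau7 -0.563
14.73 yaw -0.0097 Mz 0.536 F [ 4.7 -3.4  4.1] ff 73.6 tau7 -0.556
```

```bash
python3 -m inch '[[0.05,0,0,0,0,0,-0.05],[0.05,0,0,0,0,0,-0.08],[0.05,0,0,0,0,0,-0.08],[0.05,0,0,0,0,0,-0.08],[0.05,0,0,0,0,0,-0.08],[0.05,0,0,0,0,0,-0.08],[0.05,0,0,0,0,0,-0.08],[0.05,0,0,0,0,0,0]]' >/dev/null; python3 m.py
python3 -m inch '[[0.05,0,0,0,0,0,-0.08],[0.05,0,0,0,0,0,-0.08],[0.05,0,0,0,0,0,-0.08],[0.05,0,0,0,0,0,-0.08],[0.05,0,0,0,0,0,-0.08],[0.05,0,0,0,0,0,0]]' >/dev/null; python3 m.py
go(){ python3 m.py; }
python3 -m inch '[[0.05,0,0,0,0,0,-0.02],[0.05,0,0,0,0,0,0]]' >/dev/null && go && 
python3 -m inch '[[0.05,0,0,0,0,0,-0.02],[0.05,0,0,0,0,0,0]]' >/dev/null && go && 
python3 -m inch '[[0.05,0,0,0,0,0,-0.02],[0.05,0,0,0,0,0,0]]' >/dev/null && go && 
python3 -m inch '[[0.05,0,0,0,0,0,-0.02],[0.05,0,0,0,0,0,0]]' >/dev/null && go && 
python3 -m inch '[[0.05,0,0,0,0,0,-0.02],[0.05,0,0,0,0,0,0]]' >/dev/null && go && 
python3 -m inch '[[0.05,0,0,0,0,0,-0.02],[0.05,0,0,0,0,0,0]]' >/dev/null && go
```

```text
15.4 yaw 0.5244 Mz 0.003 F [ 4.6 -2.7  4.1] ff 73.9 tau7 2.675
15.9 yaw 0.9239 Mz 0.074 F [ 4.6 -2.9  3.4] ff 73.9 tau7 2.382
16.07 yaw 0.9396 Mz -0.015 F [ 4.7 -3.1  3.3] ff 73.9 tau7 0.539
16.23 yaw 0.9595 Mz -0.033 F [ 4.7 -2.7  3.8] ff 73.9 tau7 0.525
16.4 yaw 0.9796 Mz 0.021 F [ 4.8 -2.5  3.9] ff 73.9 tau7 0.479
16.57 yaw 0.9995 Mz 0.03 F [ 4.2 -3.   5.2] ff 73.9 tau7 0.451
16.73 yaw 1.0196 Mz -0.015 F [ 3.9 -3.1  2.9] ff 73.9 tau7 0.472
16.9 yaw 1.0397 Mz 0.001 F [ 4.2 -2.4  3.8] ff 73.9 tau7 0.463
```

```bash
go(){ python3 m.py; }
python3 -m inch '[[0.05,0,0,0,0,0,-0.02],[0.05,0,0,0,0,0,0]]' >/dev/null && go && 
python3 -m inch '[[0.05,0,0,0,0,0,-0.02],[0.05,0,0,0,0,0,0]]' >/dev/null && go && 
python3 -m inch '[[0.05,0,0,0,0,0,-0.02],[0.05,0,0,0,0,0,0]]' >/dev/null && go
python3 -m inch '[[0.05,0,0,0,0,0,0],[0.06,0,0,0,0,0,0],[0.07,0,0,0,0,0,0],[0.085,0,0,0,0,0,0],[0.085,0,0,0,0,0,0],[0.085,0,0,0,0,0,0]]' 25 | head -2
python3 -m inch '[[0.085,0,0,-0.02,0,0,0],[0.085,0,0,-0.035,0,0,0],[0.085,0,0,-0.04,0,0,0],[0.085,0,0,-0.03,0,0,0],[0.085,0,0,0,0,0,0],[0.085,0,0,0,0,0,0],[0.085,0,0,0,0,0,0]]' >/dev/null
python3 st.py
python3 - <<'E'
from h import *
i=robot.camera_info("wrist");im=robot.get_image("wrist");cv2.imwrite("pics/w2.png",im[:,:,::-1])
np.save("wi2.npy",i,allow_pickle=True)
o=w2px("wrist",np.array([.587,.014,.13]),i);print(o)
u,v=np.clip(o.astype(int),[100,80],[540,320]);cv2.imwrite("pics/w2c.png",cv2.resize(im[v-80:v+80,u-100:u+100,::-1],(800,640)[:2],interpolation=cv2.INTER_CUBIC)[:600]);print(u-100,v-80)
E
```

```text
17.07 yaw 1.0596 Mz -0.003 F [ 4.5 -2.1  3.8] ff 73.9 tau7 0.457
17.23 yaw 1.0797 Mz 0.008 F [ 4.6 -2.7  3.5] ff 73.9 tau7 0.458
17.4 yaw 1.0997 Mz 0.064 F [ 3.8 -3.   4.4] ff 73.9 tau7 0.406
t: 17.9
position: [0.5863, 0.0128, 0.126]
t 18.48 p [0.5861 0.0128 0.2507] yaw_y 1.1001 zax [-0.001  0.    -1.   ] w 0.085 F [-0.17  0.24 -0.55] M [-0.041  0.021  0.028] ff 0.0 j [-0.34  0.34  0.33  1.7  -0.12  1.12  1.13]
[323.04780193 192.19103089]
223 112
```

View pics/w2.png

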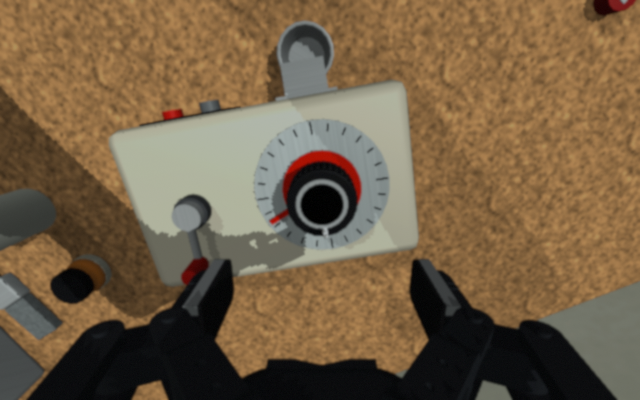

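View pics/w2c.png

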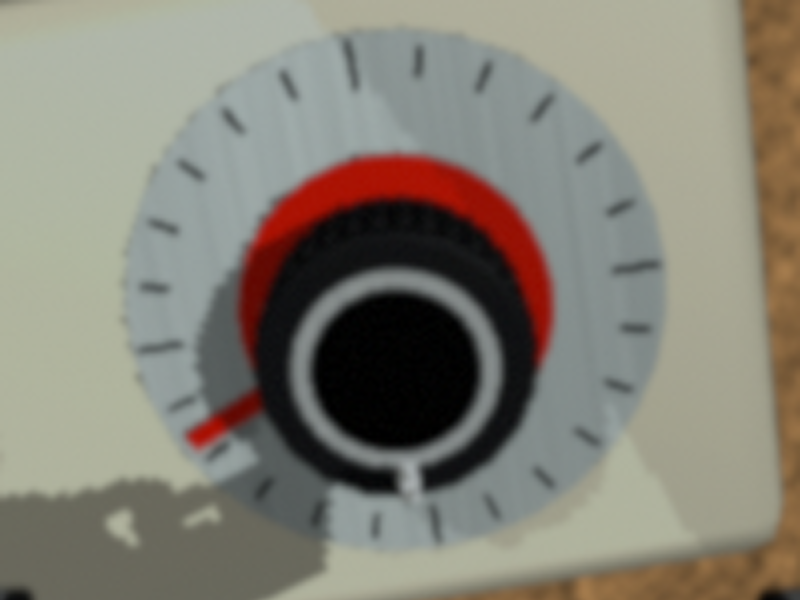

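The pointer tip is at crop (195,438) and the white mark at (410,480). The angle between them is about 64° (1.12 rad), so the ring is four clicks back. Next is the lever: with the knob at (0.5965,-0.1223) it stands at about 0.08 rad.

```bash
python3 -m inch '[[0.085,-0.0177,-0.0289,0,0,0,0],[0.085,-0.0177,-0.0289,0,0,0,0],[0.085,-0.0177,-0.0289,0,0,0,0],[0.06,-0.0177,-0.0289,0,0,0,0],[0.05,0,0,0,0,0,-0.09],[0.05,0,0,0,0,0,0],[0.05,0,0,0,0,0,0],[0.05,0,0,0,0,0,0]]' 25 >/dev/null
python3 st.py .5965 -.1223 .133
```

```text
t 19.2 p [ 0.597  -0.1213  0.2504] yaw_y 1.1888 zax [-0.001  0.001 -1.   ] w 0.05 F [ 0.13 -0.7  -0.68] M [-0.041  0.024  0.011] ff 0.0 j [-0.13  0.39  0.36  1.64 -0.15  1.14  1.46]
to target, tool axes [-1.000e-04 -1.100e-03  1.174e-01]
```

```bash
python3 -m inch '[[0.05,0,-0.001,0.035,0,0,0],[0.05,0,0,0.035,0,0,0],[0.05,0,0,0.025,0,0,0],[0.05,0,0,0.015,0,0,0],[0.05,0,0,0.007,0,0,0],[0.05,0,0,0,0,0,0],[0.05,0,0,0,0,0,0]]' >/dev/null
python3 st.py .5965 -.1223 .133
python3 -m inch '[[0.03,0,0,0,0,0,0],[0.01,0,0,0,0,0,0],[0.01,0,0,0,0,0,0],[0.01,0,0,0,0,0,0],[0.01,0,0,0,0,0,0],[0.01,0,0,0,0,0,0]]' 20 >/dev/null
python3 st.py
```

```text
t 19.78 p [ 0.5971 -0.1229  0.1347] yaw_y 1.1901 zax [ 0. -0. -1.] w 0.0498 F [-0.5  -0.03  0.59] M [-0.062  0.022 -0.021] ff 0.0 j [-0.1   0.51  0.33  1.75 -0.2   0.91  1.51]
to target, tool axes [0.0008 0.0003 0.0017]
t 20.28 p [ 0.5973 -0.1235  0.135 ] yaw_y 1.19 zax [ 0.002 -0.    -1.   ] w 0.016 F [-0.79  0.88  7.12] M [0.095 0.15  0.031] ff 21.5 j [-0.1   0.51  0.33  1.75 -0.2   0.91  1.51]
```

Gripped the knob (width 16 mm). Now I swing it along the arc.

```bash
python3 -m inch '[[0.01,0.0002,-0.005,0,0,0,0.1],[0.01,0.0003,-0.005,0,0,0,0.1],[0.01,0.0002,-0.005,0,0,0,0.1],[0.01,0.0003,-0.005,0,0,0,0.1],[0.01,0,0,0,0,0,0]]' >/dev/null
python3 st.py
python3 -m inch '[[0.01,0.0002,-0.005,0,0,0,0.1],[0.01,0.0003,-0.005,0,0,0,0.1],[0.01,0.0002,-0.005,0,0,0,0.1],[0.01,0.0003,-0.005,0,0,0,0.1],[0.01,0,0,0,0,0,0]]' >/dev/null
python3 st.py
```

```text
t 20.7 p [ 0.5864 -0.1411  0.1352] yaw_y 0.7836 zax [ 0.003 -0.001 -1.   ] w 0.0159 F [ 4.17 -2.83  6.38] M [-0.539 -1.017 -0.084] ff 21.5 j [-0.14  0.51  0.43  1.77 -0.26  0.91  1.19]
t 21.12 p [ 0.57   -0.1524  0.1352] yaw_y 0.3849 zax [ 0.003 -0.002 -1.   ] w 0.0159 F [ 6.37 -6.26  5.71] M [-1.407 -1.274 -0.226] ff 21.4 j [-0.2   0.51  0.53  1.8  -0.32  0.91  0.86]
```

```bash
python3 -m inch '[[0.01,0.0002,-0.005,0,0,0,0.1],[0.01,0.0003,-0.005,0,0,0,0.1],[0.01,0.0002,-0.005,0,0,0,0.1],[0.01,0,0,0,0,0,0],[0.01,0,0,0,0,0,0]]' >/dev/null
python3 st.py
python3 -m inch '[[0.01,0.0001,-0.0025,0,0,0,0.05],[0.01,0,0,0,0,0,0]]' >/dev/null
python3 st.py
python3 -m inch '[[0.01,0.0001,-0.0025,0,0,0,0.05],[0.01,0,0,0,0,0,0]]' >/dev/null
python3 st.py
```

```text
t 21.53 p [ 0.5553 -0.1559  0.1351] yaw_y 0.0913 zax [ 0.002 -0.002 -1.   ] w 0.0159 F [ 0.75 -7.23  7.71] M [-1.483 -0.14  -0.028] ff 21.6 j [-0.25  0.51  0.61  1.84 -0.36  0.9   0.62]
t 21.7 p [ 0.5527 -0.1561  0.1351] yaw_y 0.0389 zax [ 0.002 -0.002 -1.   ] w 0.0163 F [ 0.66 -8.25  7.66] M [-1.541 -0.142 -0.112] ff 21.7 j [-0.26  0.51  0.62  1.85 -0.36  0.9   0.57]
t 21.87 p [ 0.5502 -0.1562  0.1351] yaw_y -0.0111 zax [ 0.002 -0.002 -1.   ] w 0.0156 F [ 0.34 -7.22  8.54] M [-1.589 -0.112 -0.07 ] ff 21.7 j [-0.27  0.5   0.63  1.85 -0.37  0.9   0.53]
```

```bash
python3 -m inch '[[0.01,0,-0.0015,0,0,0,0],[0.01,0,0,0,0,0,0]]' >/dev/null
python3 st.py
python3 -m inch '[[0.01,0,-0.0015,0,0,0,0],[0.01,0,0,0,0,0,0]]' >/dev/null
python3 st.py
```

```text
t 22.03 p [ 0.5492 -0.1559  0.1351] yaw_y -0.0077 zax [ 0.003 -0.002 -1.   ] w 0.0162 F [ 2.91 -7.28  5.12] M [-1.3   -0.658  0.038] ff 21.5 j [-0.27  0.5   0.63  1.86 -0.37  0.9   0.53]
t 22.2 p [ 0.5489 -0.1558  0.1353] yaw_y -0.0072 zax [ 0.005 -0.002 -1.   ] w 0.016 F [13.95 -8.03 -1.21] M [-1.573 -2.753  0.017] ff 21.1 j [-0.27  0.5   0.63  1.86 -0.37  0.9   0.53]
```

The stop is felt (Fx jumped to 14 N). I release, lift clear and verify.

```bash
python3 -m inch '[[0.01,0,0.001,0,0,0,0],[0.03,0,0,0,0,0,0],[0.05,0,0,0,0,0,0],[0.05,0,0,0,0,0,0],[0.05,0,0,0,0,0,0]]' >/dev/null
python3 -m inch '[[0.05,0,0,-0.02,0,0,0],[0.05,0,0,-0.04,0,0,0],[0.05,0,0,-0.04,0,0,0],[0.05,0.03,0,-0.02,0,0,0],[0.05,0.04,0,0,0,0,0],[0.05,0,0,0,0,0,0],[0.05,0,0,0,0,0,0]]' >/dev/null
python3 st.py
python3 - <<'E'
from h import *
im=robot.get_image("wrist");cv2.imwrite("pics/w3.png",im[:,:,::-1])
E
```

```text
t 23.2 p [ 0.5485 -0.0823  0.2541] yaw_y -0.0051 zax [-0.     0.001 -1.   ] w 0.0498 F [-0.48 -0.14 -0.01] M [-0.113  0.033 -0.001] ff 0.0 j [-0.47  0.32  0.69  1.78 -0.23  1.12  0.3 ]
```

View pics/w3.png

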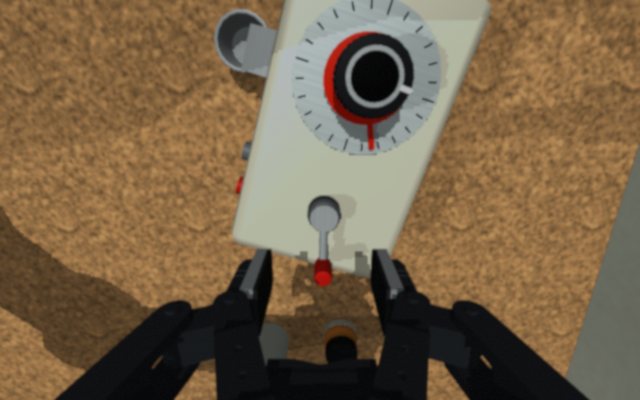

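The lever points from (323,213) to (323,270), along world -y, so it is at the stop. The mark (406,90) and pointer tip (371,140) still stand about 1.1 rad apart.

```bash
python3 -c "
from station import robot
print(robot.sign_off())"
```

```text
the job is handed in; nothing more can be done
None
```

The job is handed in, with no verdict shown: by wrist torque the burrs reached firm touch at an estimated 15–19 N (limit 28 N), the ring is back four clicks (about 1.1 rad from the pointer in the pictures), the lock lever is at its stop, and the gripper stayed clear of the pointer, cup and other things.

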